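# Dock a phone in a sloping test cradle with a light contact pressure

### The arm

A 6-joint arm with a two-finger parallel gripper is mounted at the origin on a cart in front of the work surface, level with it; the furniture and walls round the work are solid. World frame = base frame: x ahead of the robot, y to its left, z up, the work surface at z = 0. Lengths are in m, angles in rad, forces in N, time in s.
With the tool pointing down it reaches from about 0.35 to 0.775 m from the base axis. Payload 7.3 kg.
Tool frame: the origin (TCP) lies on the mounting face of the last link; the fingertips stand 178 mm ahead of it and the grasp point (between the pads) lies 159 mm ahead of it; z points along the fingers, y is the direction in which the jaws open and shut (so a half turn about z gives the same grasp; the last joint's range is limited). The gripper opens to 92 mm and grips with 3 to 60 N. Pads are 19 mm wide; open, the fingers measure 130 mm over their backs; the gripper's body (75 mm by 190 mm) begins 47 mm behind the grasp point.
Start: joints at [1.053, 0.342, 1.524, -0, 1.275, -0.146], TCP at [0.191, 0.489, 0.405] pointing down, gripper open.
Joint ranges: [-2.53, 2.53], [-0.77, 2.02], [0.04, 2.7], [-1, 4.14], [0.28, 2.66], [-3.11, 3.11]. Speed limits (rad/s): [2.57, 2.57, 3.14, 3.14, 3.14, 3.14].

### API

Orientations are given as a unit quaternion [x, y, z, w].
In Python, from rig import arm, planner, eyes, finder gives the robot as it stands. The module is installed in compiled form; this text tells all that it offers. Calls block until the motion is done:
- arm.reach(position, orientation): joint-space move of the TCP to a pose.
- arm.line_to(position, velocity=0.15, ori=None, f_stop=None): straight line of the TCP; ori=None keeps the orientation; velocity is the mean speed in m/s. With f_stop (N) it stops when the force on the tool has changed by that much, and returns True; else False.
- arm.move_joints(angles): joint-space move.
- arm.move_gripper(opening): finger opening in m; the grip force is fixed at half the most; returns when the fingers have stopped.
- arm.dwell(seconds).
- planner.inverse_kinematics(position, orientation): joint angles nearest the present ones, or None.
- arm.get_state(): the state.
- eyes.grab_frame(name): name is "scene" or "top" or "wrist"; returns a dict with "pixels" (384x512x3 uint8, red, green, blue), "K" (3x3 intrinsics, pixels), "pose" (4x4, takes a point from camera to world coordinates); the wrist camera has in their place "mount" (4x4, takes a point from camera to tool coordinates, whose origin is the TCP and whose axes are the flange's). Camera axes: x right, y up, looking along -z (the intrinsics and any distortion apply to the point x, -y, -z); pixel columns grow to the right and rows downward; lengths in m; the calibration is good to about 2 mm. The wrist camera is an equidistant fisheye: a pixel r from the principal point sees the ray r / f radians off the axis. A picture is of the moment at which its call begins: read the wrist's pose just before it. There is no depth.
A pose or a line that the arm cannot do raises arm.MotionError and nothing moves.
- arm.job_done(): hands the job in, once; it reports no verdict.
Trained networks look in the newest picture that a camera, given by its name, has taken for a name from the list of things; names that differ only in an ending like _2 or _b are one class to them, and where a whole thing is asked for, a point or a joint stands for the part that bears it (a point fixed in the world has none). Each returns a list of dicts, best first, with "score" (0 to 1); they miss things now and then, are a little off and sometimes report something else, mostly with a low value. They report only what shows in the picture. A call takes as long as a camera call.
- finder.recognise(camera, name): "extent" ([left, top, right, bottom] in pixels, round what is visible of it).
- finder.trace(camera, name): "mask" (384x512 bool, what is visible of it) and "extent" ([left, top, right, bottom] in pixels, round what is visible of it).
- finder.place_of(camera, name): "point" ([column, row] in pixels: a listed point, or the origin of a listed thing).
The state is a dict: "clock": time; "qpos": joint angles; "qd": joint speeds; "joint_torque": joint torques, N m; "tool_pos": TCP position; "orientation": TCP orientation; "wrist_force": force on the tool from outside, world axes, zero at the start; "wrist_torque": the same for the moment, N m; "gripper_width": finger opening in m.
Only numpy, scipy, OpenCV 4.12 (cv2) and the standard library are available. Lean on these libraries where they do the work, as an engineer would, in place of code of your own. Each camera call takes 0.05 s, during which the arm holds its last target.

### The job

Take the black phone out of its waiting stand and set it gently in the trough of the sloping test cradle, leaning on its back with the screen still facing outwards. Let go of it, then push the contact carriage by its orange fin towards the phone until the sprung contact head has slid the phone up against the end stop and presses it there firmly but lightly, with a force of about 6 newtons (4 to 9; more than 14 at any moment breaks the contacts). Leave everything like that and do not disturb the other things on the bench.

Things in the scene. Friction and masses are not known exactly. Their poses are not given: they have to be found in the camera images.
- phone_mid (a point): Middle of the loose black phone, 125 x 72 x 10 mm, 0.15 kg. x runs along the 125 mm, y across the 72 mm, z out of the screen. It starts standing on a long edge in the stand, leaning back 30 degrees: y points up the slope, z to the front and up. Pinch it across the 10 mm at the middle of its upper long edge with a tool tilted in line with it; the upper 40 mm is free there, behind too.
- waiting_stand: White plastic stand, fixed, 80 x 136 mm. Origin on the bench, x to the back, y along its trough, z up. Its trough, 132 mm long, is like the cradle's: it leans back 30 degrees; floor square to the back; front lip 14.5 mm in front of the back and 10 mm high; back 28 mm high in the middle 68 mm, with 58 mm high ears on either side.
- test_cradle: Test cradle, fixed: aluminium plate 84 x 256 x 10 mm with a blue trough 131 mm long, leaning back 30 degrees. Origin on the bench under the trough's inner bottom edge (floor meets back; z = 30 mm), half-way along it; x to the back, y along the trough to the carriage, z up. Up the slope is (0.5, 0, 0.866), into the back (0.866, 0, -0.5). Bench to plate top 10 mm.
- seat (a point): Where the middle of the phone is when seated half-way along the cradle's trough, 36 mm up the slope from the floor and 5 mm before the back (cradle axes; x = 14, y = 0, z = 64 mm in its frame). Let go with its middle 0 to 10 mm along +y of it, the phone is clear of head and stop. The end stop (at -y) was set by hand: its face is 68 to 82 mm along -y of this point, where exactly must be felt.
- push_fin (a point): Centre of the orange fin on the contact carriage, 12 mm thick along the cradle's y, 34 mm wide along x, 34 mm high (60 to 94 mm above the bench, nothing above). With the carriage fully back it is at x = 8, y = 128 mm in the cradle's frame. Push its outer (+y) face with shut fingers, or pinch it from above.
- contact_carriage (a joint): Position of the contact carriage, m: 0 fully back, to 0.062 as it slides along the cradle's -y towards the phone; starts at 0 to 0.008. It drags with a steady 11 N (plus 10 N per m/s) and stays where it is left.
- contact_head: Black and brass contact head on the phone side of the carriage, which carries it. Its face is at the cradle's y = 88 mm less the carriage's position. It is sprung along y: it gives 1 mm for each 3 N, 8 mm at most. Its origin and axes are the cradle's, shifted by its travel. Before the phone meets the unyielding end stop it slides along the trough with 1 to 2 N.
- flux_bottle: Cream dropper bottle, 33 mm across, 92 mm high, standing; origin under it. Leave alone.
- magnet_dish: Steel dish with screws, 69 mm across, 13 mm high; origin under it. Leave alone.
- side_cutter: Blue side cutter lying flat, 129 x 45 x 9 mm; origin under its middle. Leave alone.
- solder_spool: Reel of solder wire standing on its flange, 52 mm across, 28 mm high; origin under it. Leave alone.

How it is judged:
By the outcome, as a careful person would: the job done as asked, in the order asked, and still so for the second after the job is handed in, with the robot touching nothing.
It also fails if it takes over 58 s, if anything falls off the work surface, if the arm or the gripper's body presses on something with over 40 N, if the wrist force passes 120 N, or if a joint passes its speed limit or range.

## Working session

There is one attempt and no reset: what is moved stays moved. The work goes in short steps, each a Python script; the robot and the scene stay as the last script left them, time stands still between calls to the robot, and variables do not carry over. Pictures are saved under pics/ and viewed, and the job is handed in when it is done.

```bash
mkdir -p pics; ls
python3 - <<'E'
from rig import arm, planner, eyes, finder
import cv2,numpy as np
s=arm.get_state(); print(s)
for n in ["scene","top","wrist"]:
    f=eyes.grab_frame(n); cv2.imwrite(f"pics/a_{n}.png",cv2.cvtColor(f["pixels"],cv2.COLOR_RGB2BGR))
    print(n,f["K"].tolist(),f.get("pose",f.get("mount")).tolist(), [k for k in f])
    for o in ["phone_mid","waiting_stand","test_cradle","seat","push_fin","contact_head"]:
        try:
            print(o,[(np.round(d["point"],1).tolist(),round(d["score"],2)) for d in finder.place_of(n,o)][:3],[(np.round(d["extent"],1).tolist(),round(d["score"],2)) for d in finder.recognise(n,o)][:2])
        except Exception as e: print(o,e)
print(arm.get_state()["clock"])
E
```

```text
pics
{'clock': 0.0, 'qpos': array([ 1.05303863e+00,  3.42695687e-01,  1.52502711e+00,  4.99009337e-06,
        1.27539665e+00, -1.45980103e-01]), 'qd': array([ 0.00077854, -0.00103469,  0.00163684,  0.00036236, -0.00037392,
       -0.00014688]), 'joint_torque': array([ 3.09417806e-05, -4.31236517e+01, -2.44215846e+01,  7.18052150e-02,
        5.60767134e-02, -1.30101571e-04]), 'tool_pos': array([0.19061536, 0.48902034, 0.40405527]), 'orientation': array([ 1.84820753e-01,  9.82771950e-01, -7.20964159e-04, -2.50978762e-04]), 'wrist_force': array([-0.60850698, -0.22096147, -0.80374889]), 'wrist_torque': array([ 0.03748875, -0.00170603, -0.07275419]), 'gripper_width': 0.09192433174586087}
scene [[452.79561267114565, 0.0, 249.0053205884816], [0.0, 452.79561267114565, 193.06754492472862], [0.0, 0.0, 1.0]] [[0.876800471977079, 0.33468699287496056, -0.34526156626692067, 0.2534748799191043], [-0.4808275723705985, 0.6026602875102691, -0.6368715910654489, -0.6333613145062599], [-0.005077202868518357, 0.7244205923759729, 0.6893395588189294, 0.6717514769197628], [0.0, 0.0, 0.0, 1.0]] ['pixels', '
[... 1273 characters left out ...]
[([211.6, 209.5, 337.1, 254.2], 0.58)]
push_fin [([226.1, 227.9], 0.64)] [([221.5, 221.7, 245.8, 246.7], 0.74)]
contact_head [] [([237.0, 222.6, 246.3, 233.6], 0.49)]
wrist [[297.3186396354542, 0.0, 252.00757094094308], [0.0, 297.3186396354542, 192.12501869161133], [0.0, 0.0, 1.0]] [[-0.0010598727589448227, 0.9609793224724955, 0.2766181817054629, 0.0741959686494399], [0.9999988705897498, 0.0013132785958048464, -0.0007308341485512574, 3.53812628329786e-05], [-0.0010655932421589252, 0.27661709469884804, -0.9609796290408078, 0.01921770569710718], [0.0, 0.0, 0.0, 1.0]] ['pixels', 'K', 'mount']
phone_mid [] []
waiting_stand [] []
test_cradle [] []
seat [] []
push_fin [] []
contact_head [] []
1.95
```

View pics/a_scene.png

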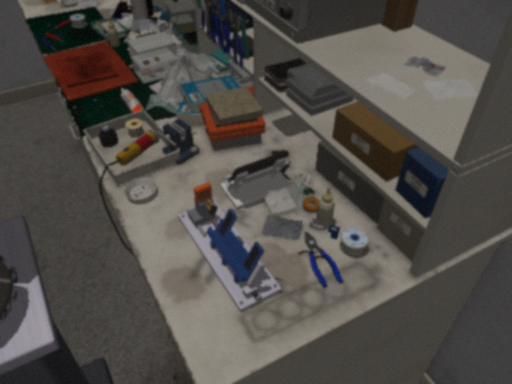

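View pics/a_top.png

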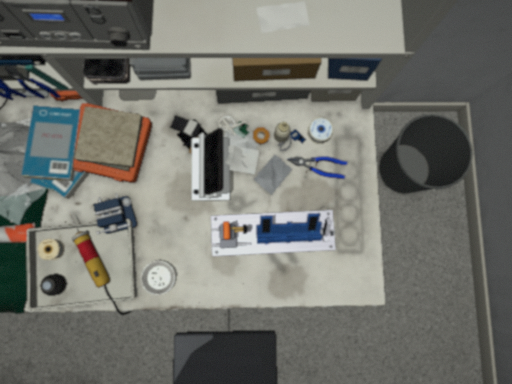

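The scene camera shows the stand with the phone near (257,168), and the cradle near (233,264) with the orange fin at (200,193). In the top view the phone is at (212,162), the cradle at (287,235) and the fin at (226,228). Next I triangulate these.

```bash
cat > h.py <<'E'
from rig import arm, planner, eyes, finder
import cv2,numpy as np
from scipy.spatial.transform import Rotation as R
def save(f,name): cv2.imwrite(f"pics/{name}.png",cv2.cvtColor(f["pixels"],cv2.COLOR_RGB2BGR))
def grab(n):
    s=arm.get_state(); f=eyes.grab_frame(n)
    if n=="wrist":
        T=np.eye(4);T[:3,:3]=R.from_quat(s["orientation"]).as_matrix();T[:3,3]=s["tool_pos"]
        f["pose"]=T@f["mount"]; f["fish"]=True
    return f
def ray(f,p):
    K=f["K"];x=(p[0]-K[0,2])/K[0,0];y=(p[1]-K[1,2])/K[1,1]
    if f.get("fish"):
        r=np.hypot(x,y); s=np.sin(r)/max(r,1e-9); d=np.array([x*s,-y*s,-np.cos(r)])
    else: d=np.array([x,-y,-1.])
    d=f["pose"][:3,:3]@d
    return f["pose"][:3,3],d/np.linalg.norm(d)
def proj(f,P):
    P=np.atleast_2d(P); c=(P-f["pose"][:3,3])@f["pose"][:3,:3]
    X,Y,Z=c[:,0],-c[:,1],-c[:,2]
    if f.get("fish"):
        rr=np.hypot(X,Y);th=np.arctan2(rr,Z);x=X/np.maximum(rr,1e-9)*th;y=Y/np.maximum(rr,1e-9)*th
    else: x=X/Z;y=Y/Z
    K=f["K"];return np.stack([x*K[0,0]+K[0,2],y*K[1,1]+K[1,2]],1)
def onz(f,p,z):
    o,d=ray(f,p); return o+d*(z-o[2])/d[2]
def tri(rs):
    A=np.zeros((3,3));b=np.zeros(3)
    for o,d in rs:
        M=np.eye(3)-np.outer(d,d);A+=M;b+=M@o
    x=np.linalg.solve(A,b); return x,[np.linalg.norm((np.eye(3)-np.outer(d,d))@(x-o)) for o,d in rs]
E
python3 - <<'E'
from h import *
fs=grab("scene");ft=grab("top")
for o,a,b in [("phone",[256.9,168.2],[211.5,161.8]),("stand",[259.6,186.0],[207.8,166.8]),("cradle",[232.7,264.3],[286.6,234.9]),("seat",[236.3,239.8],[290.7,226.5]),("fin",[200.2,193.3],[226.1,227.9])]:
    x,e=tri([ray(fs,a),ray(ft,b)]);print(o,x.round(4),np.round(e,4), onz(ft,b,0.03).round(3))
# shelf heights: corner right end of lower shelf board etc
for z in (0.2,0.3,0.4): print(z,onz(ft,[400,54],z).round(3),onz(ft,[376,85],z).round(3))
print(onz(ft,[208,98],0),onz(fs,[316,150],0))
for z in (0.15,.2,.25,.3,.35,.4): print(z,onz(ft,[233,80],z).round(3))
# upper shelf corner front-right: scene ~ (447,160)  top ~ (405,53)
print(tri([ray(fs,[447,158]),ray(ft,[407,53])]))
for n in["flux_bottle","magnet_dish","side_cutter","solder_spool"]:
    print(n,[(onz(ft,d["point"],0).round(3),round(d["score"],2)) for d in finder.place_of("top",n)][:2])
E
```

```text
phone [ 0.6116 -0.0075  0.0572] [0.0003 0.0003] [ 0.618 -0.005  0.03 ]
stand [ 0.6203  0.0038 -0.0077] [0.0048 0.0048] [0.607 0.002 0.03 ]
cradle [ 0.4702 -0.1617 -0.0043] [0.0032 0.0032] [ 0.465 -0.157  0.03 ]
seat [ 0.4808 -0.163   0.0613] [0.0013 0.0013] [ 0.482 -0.166  0.03 ]
fin [ 0.4743 -0.036   0.073 ] [0.0032 0.0032] [ 0.481 -0.035  0.03 ]
0.2 [ 0.77  -0.349  0.2  ] [ 0.713 -0.303  0.2  ]
0.3 [ 0.719 -0.309  0.3  ] [ 0.67 -0.27  0.3 ]
0.4 [ 0.668 -0.27   0.4  ] [ 0.627 -0.237  0.4  ]
[0.76822133 0.00501295 0.        ] [0.80155448 0.04040542 0.        ]
0.15 [ 0.744 -0.053  0.15 ]
0.2 [ 0.722 -0.055  0.2  ]
0.25 [ 0.7   -0.056  0.25 ]
0.3 [ 0.678 -0.057  0.3  ]
0.35 [ 0.656 -0.058  0.35 ]
0.4 [ 0.634 -0.059  0.4  ]
(array([ 0.73580112, -0.33245679,  0.2677142 ]), [np.float64(0.001854439506989391), np.float64(0.0018544395069895665)])
flux_bottle [(array([ 0.676, -0.16 ,  0.   ]), 0.52)]
magnet_dish [(array([0.383, 0.104, 0.   ]), 0.87)]
side_cutter [(array([ 0.62, -0.23,  0.  ]), 0.87)]
solder_spool [(array([ 0.694, -0.232,  0.   ]), 0.92)]
```

Run:
```python
import cv2
a=cv2.imread("pics/a_scene.png")[140:320,170:300];b=cv2.imread("pics/a_top.png")[110:260,170:340]
cv2.imwrite("pics/z1.png",cv2.resize(a,None,fx=3.2,fy=3.2,interpolation=2));cv2.imwrite("pics/z2.png",cv2.resize(b,None,fx=4,fy=4,interpolation=2))
```

```text
(no output)
```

View pics/z1.png

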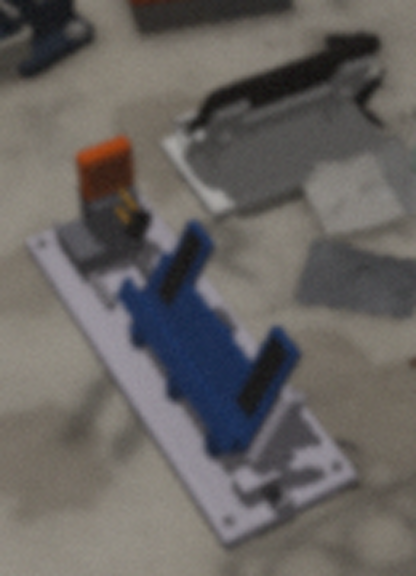

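View pics/z2.png

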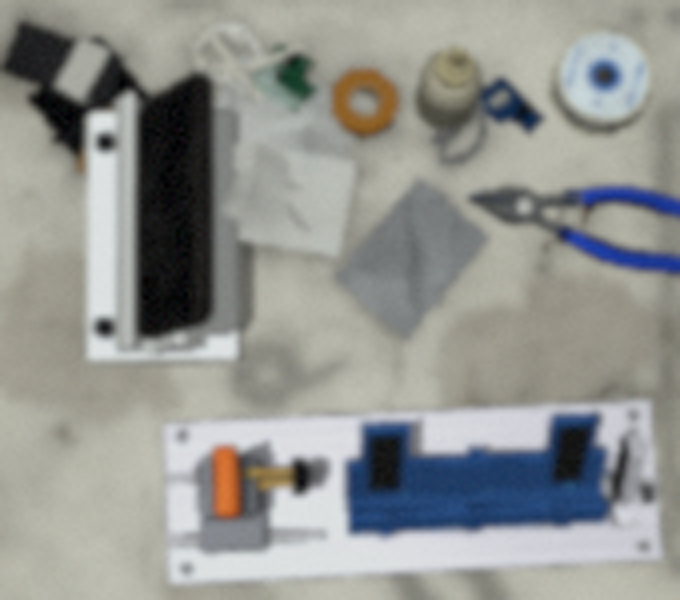

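Both views agree. The stand's lip faces world +y and the phone leans towards -y, so the stand's x is about -y world. The cradle is nearly aligned with the world axes. I'll check the kinematics and then take closer wrist views.

```bash
cat >> h.py <<'E'
def toolR(back,sgn,lean=np.pi/6):
    """back: yaw of 'to the back' axis; tool z=-u ; tool x = sgn*(trough y axis)"""
    b=np.array([np.cos(back),np.sin(back),0]); u=np.sin(lean)*b+np.cos(lean)*np.array([0,0,1]); t=np.cross([0,0,1],b)
    z=-u;x=sgn*t;y=np.cross(z,x); return R.from_matrix(np.stack([x,y,z],1)),u
E
python3 - <<'E'
from h import *
for s in (1,-1):
    r,u=toolR(-np.pi/2,s)
    p=np.array([.612,-.008,.057])
    for d in (0.02+.159,.12+.159):print("pick",s,planner.inverse_kinematics(p+u*d,r.as_quat()))
    r,u=toolR(0.0,s)
    p=np.array([.48,-.16,.064])
    for d in (0.02+.159,.12+.159):print("place",s,planner.inverse_kinematics(p+u*d,r.as_quat()))
    r,u=toolR(0.0,s,0)
    p=np.array([.48,-.02,.08])
    print("push",s,planner.inverse_kinematics(p+u*.159,r.as_quat()))
    for p in ([.56,-.02,.36],[.5,-.1,.36]): print('look',s,planner.inverse_kinematics(p,r.as_quat()),planner.inverse_kinematics(p,toolR(-np.pi/2,s,0)[0].as_quat()))
print(arm.get_state()["clock"])
E
```

```text
pick 1 [-0.38791118  0.75632324  1.43218118  0.5162154   1.21600365  0.9352722 ]
pick 1 [-0.45942862  0.67770606  1.31326464  0.47050871  1.41938215  0.97520088]
place 1 [-0.36129776  0.78466336  1.34523228 -0.17803347  1.50789647 -0.30496283]
place 1 [-0.33614525  0.77706558  1.0945051  -0.16893036  1.76629724 -0.32695479]
push 1 [-2.01349314e-01  4.72511199e-01  1.85555141e+00 -4.44089210e-16
  8.13530047e-01 -2.01349314e-01]
look 1 [-1.72466742e-01  4.44386529e-01  1.49413192e+00 -4.44089210e-16
  1.20307421e+00 -1.72466742e-01] [-1.72466742e-01  4.44386529e-01  1.49413192e+00 -4.44089210e-16
  1.20307421e+00  1.39832958e+00]
look 1 [-3.47794648e-01  3.56162580e-01  1.63465289e+00 -4.44089210e-16
  1.15077718e+00 -3.47794648e-01] [-3.47794648e-01  3.56162580e-01  1.63465289e+00 -4.44089210e-16
  1.15077718e+00  1.22300168e+00]
pick -1 [-0.38791118  0.75632324  1.43218118  0.5162154   1.21600365 -2.20632045]
pick -1 [-0.45942862  0.67770606  1.31326464  0.47050871  1.41938215 -2.16639178]
place -1 [-0.36129776  0.78466336  1.34523228 -0.17803347  1.50789647  2.83662983]
place -1 [-0.33614525  0.77706558  1.0945051  -0.16893036  1.76629724  2.81463786]
push -1 [-2.01349314e-01  4.72511199e-01  1.85555141e+00 -4.44089210e-16
  8.13530047e-01  2.94024334e+00]
look -1 [-1.72466742e-01  4.44386529e-01  1.49413192e+00 -4.44089210e-16
  1.20307421e+00  2.96912591e+00] [-1.72466742e-01  4.44386529e-01  1.49413192e+00 -4.44089210e-16
  1.20307421e+00 -1.74326307e+00]
look -1 [-3.47794648e-01  3.56162580e-01  1.63465289e+00 -4.44089210e-16
  1.15077718e+00  2.79379801e+00] [-3.47794648e-01  3.56162580e-01  1.63465289e+00 -4.44089210e-16
  1.15077718e+00 -1.91859097e+00]
2.25
```

Run:
```python
from h import *
import pickle
r,u=toolR(-np.pi/2,1,0)
arm.reach([.54,-.07,.34],r.as_quat()); print(arm.get_state()["clock"])
arm.dwell(.2)
f=grab("wrist"); pickle.dump(f,open("w1.pkl","wb")); save(f,"w1")
for o in ["phone_mid","waiting_stand","test_cradle","seat","push_fin","contact_head","flux_bottle"]:
    print(o,[(np.round(d["point"],1).tolist(),round(d["score"],2)) for d in finder.place_of("wrist",o)][:3])
print(arm.get_state()["clock"])
im=cv2.imread("pics/w1.png");cv2.imwrite("pics/w1b.png",cv2.resize(im,(800,600),interpolation=2))
```

```text
4.6083
phone_mid [([184.7, 115.6], 0.88)]
waiting_stand []
test_cradle [([330.1, 235.2], 0.63)]
seat []
push_fin [([218.3, 266.7], 0.68)]
contact_head []
flux_bottle [([332.6, 49.9], 0.84)]
5.2083
```

View pics/w1b.png

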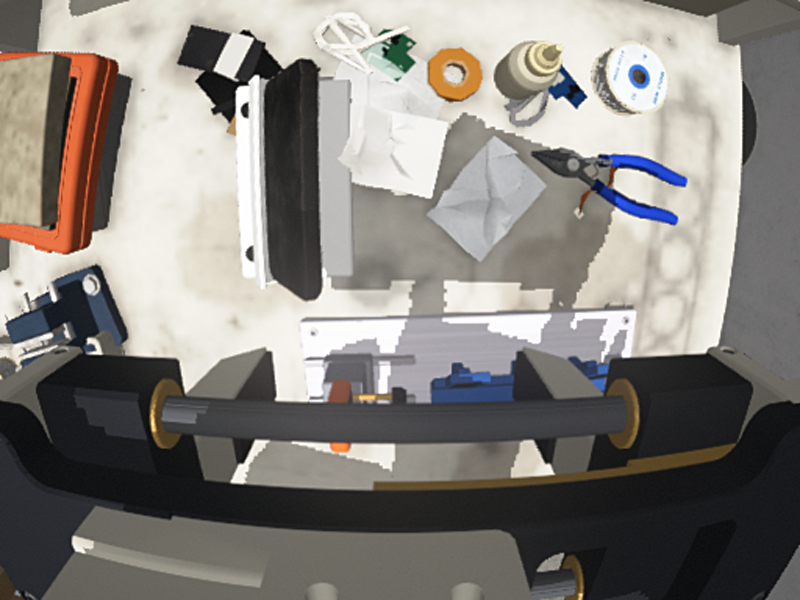

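The phone and stand show at left centre (phone about x 265–322, y 60–298 in the 800-px picture), the bottle at (528,70). The gripper hides the cradle, so I'll take one view from further back.

Run:
```python
from h import *
import pickle
r,u=toolR(-np.pi/2,1,0)
arm.line_to([.39,-.10,.32],velocity=.25); print(arm.get_state()["clock"])
arm.dwell(.2)
f=grab("wrist"); pickle.dump(f,open("w2.pkl","wb")); save(f,"w2")
f1=pickle.load(open("w1.pkl","rb"))
for o in ["phone_mid","waiting_stand","test_cradle","seat","push_fin","contact_head","flux_bottle"]:
    print(o,[(np.round(d["point"],1).tolist(),round(d["score"],2),onz(f,d["point"],{'seat':.064,'phone_mid':.06,'push_fin':.077}.get(o,0)).round(4)) for d in finder.place_of("wrist",o)][:3])
print(arm.get_state()["clock"])
im=cv2.imread("pics/w2.png");cv2.imwrite("pics/w2b.png",cv2.resize(im,(800,600),interpolation=2))
cv2.imwrite("pics/w2c.png",cv2.resize(im[90:260,150:420],(800,504),interpolation=2))
im=cv2.imread("pics/w1.png")
cv2.imwrite("pics/w1c.png",cv2.resize(im[20:200,130:260],(433,600),interpolation=2))
```

```text
5.975
phone_mid []
waiting_stand []
test_cradle [([309.8, 105.7], 0.73, array([ 0.4705, -0.1582,  0.    ]))]
seat [([324.5, 89.3], 0.62, array([ 0.4833, -0.1577,  0.064 ]))]
push_fin [([170.2, 101.5], 0.84, array([ 0.4734, -0.0376,  0.077 ]))]
contact_head []
flux_bottle []
6.575
```

View pics/w2b.png

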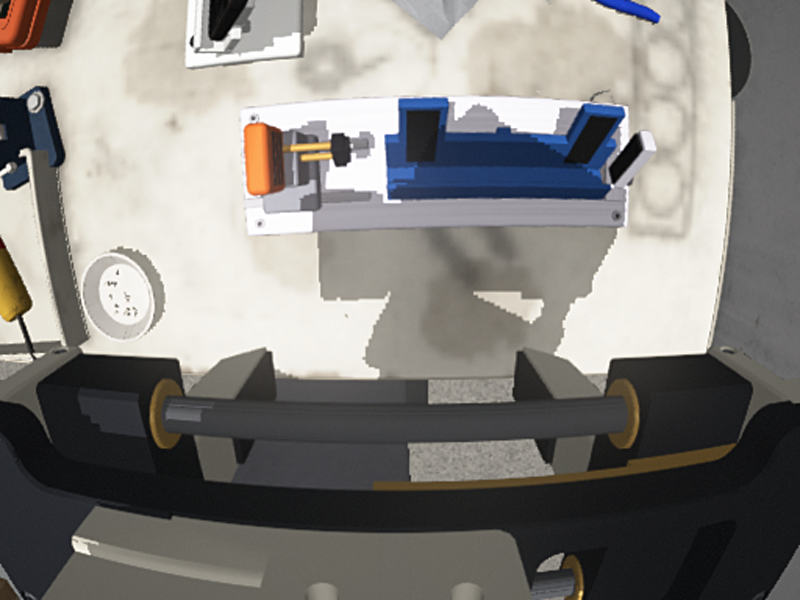

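View pics/w2c.png

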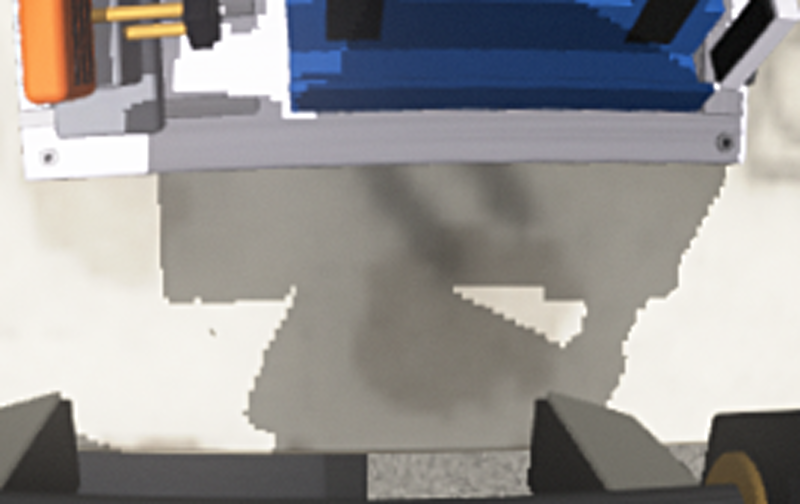

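View pics/w1c.png

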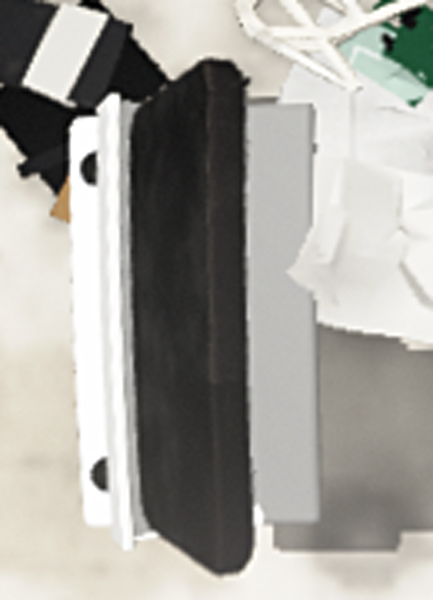

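Run:
```python
import cv2
im=cv2.imread("pics/w2.png")
cv2.imwrite("pics/w2d.png",cv2.resize(im[50:160,145:285],(800,629),interpolation=2)[:600])
cv2.imwrite("pics/w2e.png",cv2.resize(im[50:160,285:425],(800,629),interpolation=2)[:600])
```

```text
(no output)
```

View pics/w2d.png

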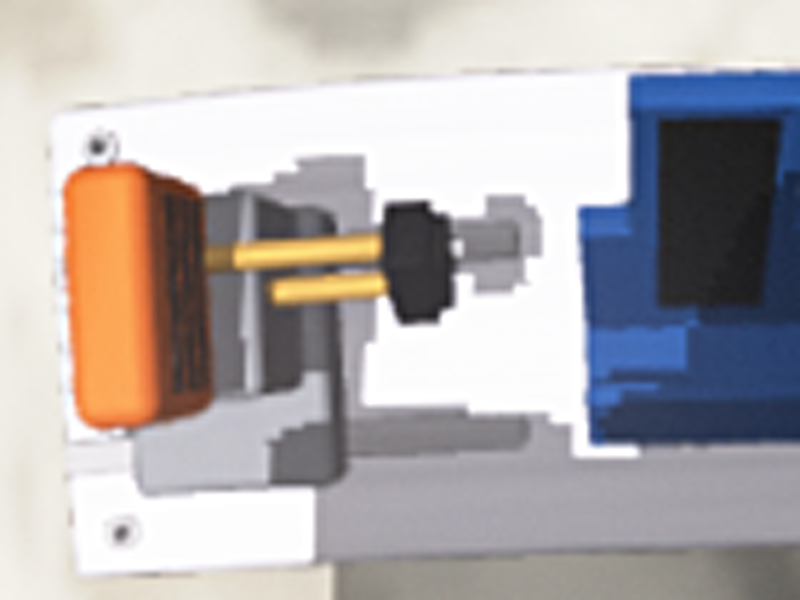

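View pics/w2e.png

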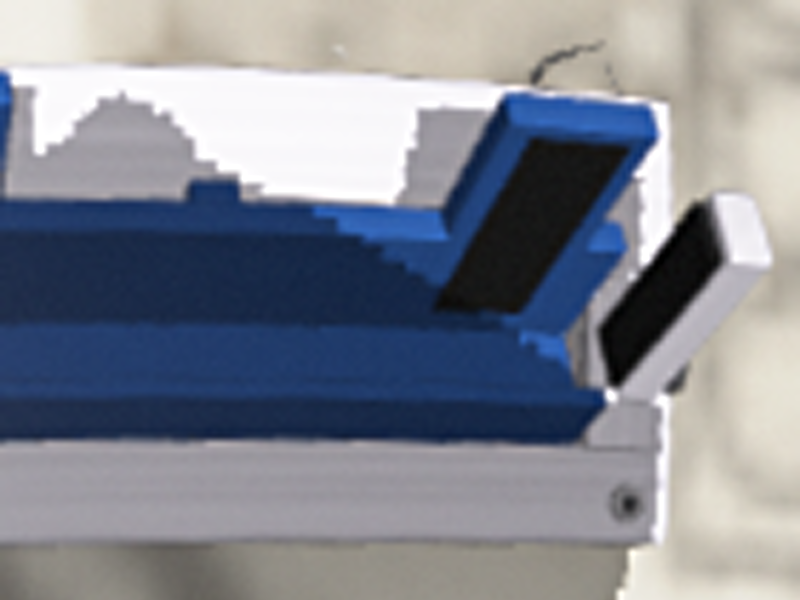

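Run:
```python
from h import *
import pickle
f=pickle.load(open("w2.pkl","rb"));f1=pickle.load(open("w1.pkl","rb"))
k=800/140
L=lambda c,r:[145+c/k-.0,50+r/k]; Rr=lambda c,r:[285+c/k,50+r/k]
print("inner edge z.03");
for p in (L(600,324),L(780,323),Rr(50,322),Rr(200,322),Rr(400,323)): print(onz(f,p,.03).round(4))
print("ear top front edge z.080"); 
for p in (L(640,108),L(790,108),Rr(545,135),Rr(630,145)): print(onz(f,p,.0802).round(4))
print("lip lower ends");
for z in (.03,.035,.04): a=onz(f,L(592,440),z);b=onz(f,Rr(585,440),z);print(z,a.round(4),b.round(4),np.linalg.norm(a-b),((a+b)/2).round(4),np.degrees(np.arctan2(a[1]-b[1],a[0]-b[0])))
print("plate corners")
c=[onz(f,p,.01) for p in (L(55,118),L(80,575),Rr(657,541),Rr(667,98))]
print(np.round(c,4)); m=np.mean(c,0);print(m)
for i in range(4): d=c[(i+1)%4]-c[i];print(np.linalg.norm(d),np.degrees(np.arctan2(d[1],d[0])))
print("fin top, z.094"); 
for p in (L(70,170),L(150,165),L(155,425),L(80,425)): print(onz(f,p,.094).round(4))
print("head face"); print(onz(f,L(450,260),.07))
print("stop face bottom/ top"); print(onz(f,Rr(605,330),.05),onz(f,Rr(715,205),.08))
print("w1 plate back corners z.01", onz(f1,np.array([302,319])/1.5625,.01),onz(f1,np.array([634,305])/1.5625,.01))
print("bottle",onz(f1,[332.6,49.9],0), "bottle cap", onz(f1,np.array([548,52])/1.5625,.092),onz(f1,np.array([515,95])/1.5625,.0))
```

```text
inner edge z.03
[ 0.4682 -0.098   0.03  ]
[ 0.4686 -0.1264  0.03  ]
[ 0.469  -0.1375  0.03  ]
[ 0.4698 -0.1619  0.03  ]
[ 0.4715 -0.1961  0.03  ]
ear top front edge z.080
[ 0.4959 -0.1035  0.0802]
[ 0.4963 -0.1227  0.0802]
[ 0.4981 -0.1993  0.0802]
[ 0.4983 -0.2126  0.0802]
lip lower ends
0.03 [ 0.4496 -0.0967  0.03  ] [ 0.454  -0.2312  0.03  ] 0.13454512366090232 [ 0.4518 -0.1639  0.03  ] 91.87141958880355
0.035 [ 0.4499 -0.0968  0.035 ] [ 0.4543 -0.2288  0.035 ] 0.13206173876571645 [ 0.4521 -0.1628  0.035 ] 91.87141958880355
0.04 [ 0.4502 -0.0968  0.04  ] [ 0.4545 -0.2263  0.04  ] 0.12957835387053057 [ 0.4524 -0.1616  0.04  ] 91.87141958880356
plate corners
[[ 0.5082 -0.003   0.01  ]
 [ 0.4265 -0.0052  0.01  ]
 [ 0.4353 -0.2577  0.01  ]
 [ 0.5186 -0.2564  0.01  ]]
[ 0.47214704 -0.13057528  0.01      ]
0.08173284997252711 -178.46163291187037
0.2527222126507025 -88.01698264662438
0.0832989992503318 0.8988175642499439
0.2536688412251231 92.33395070863483
fin top, z.094
[ 0.4891 -0.0329  0.094 ]
[ 0.489  -0.0433  0.094 ]
[ 0.4564 -0.0433  0.094 ]
[ 0.4569 -0.0335  0.094 ]
head face
[ 0.47671906 -0.07817293  0.07      ]
stop face bottom/ top
[ 0.47261239 -0.22420022  0.05      ] [ 0.49135704 -0.22687732  0.08      ]
w1 plate back corners z.01 [ 0.51179989 -0.00358224  0.01      ] [ 0.52200413 -0.2535305   0.01      ]
bottle [ 0.68351316 -0.15656577  0.        ] bottle cap [ 0.67925674 -0.14683496  0.092     ] [ 0.67077065 -0.1530626   0.        ]
```

Run:
```python
from h import *
import pickle
from scipy.optimize import least_squares
f1=pickle.load(open("w1.pkl","rb")); ft=grab("top"); fs=grab("scene")
ft_=cv2.imread("pics/a_top.png")
# phone surface points rounded corners (rad 9mm)
rad=.009;t=np.linspace(0,np.pi/2,8)
o=[]
for sx,sy in ((1,1),(-1,1)):
    for a in t: o.append((sx*(.0625-rad+rad*np.cos(a)),sy*(.036-rad+rad*np.sin(a))))
o=np.array(o); H=np.vstack([np.c_[o,np.full(len(o),z)] for z in(.005,-.005)])
def pose(p):
    yaw=p[3];b=np.array([np.cos(yaw),np.sin(yaw),0]);u=.5*b+[0,0,.8660254];n=-.8660254*b+[0,0,.5];x=np.cross(u,n)
    return np.array(p[:3]),np.stack([x,u,n],1)
W=lambda c,r:(130+c/3.333,20+r/3.333)
def lineres(f,c,M,z,pt,hor=True):
    P=c+np.array([[x,.036,z] for x in(-.06,-.03,0,.03,.06)])@M.T
    q=proj(f,P);i=np.argsort(q[:,1]); return np.interp(pt[1],q[i,1],q[i,0])-pt[0]
tris=dict(scene=[256.9,168.2],top=[211.5,161.8],w1=[184.7,115.6])
def res(p):
    c,M=pose(p);r=[]
    for pt in ((211,150),(211,260),(212,380)): r.append(lineres(f1,c,M,.005,W(*pt)))
    for pt in ((246,150),(246,260),(250,400),(253,500)): r.append(lineres(f1,c,M,-.005,W(*pt)))
    q=proj(f1,c+H@M.T); r+= [1.0*(q[:,1].min()-W(0,58)[1]),1.0*(q[:,1].max()-W(0,574)[1])]
    for f,k in ((fs,"scene"),(ft,"top"),(f1,"w1")): r+=list(.3*(proj(f,c+M@[0,0,.0])[0]-tris[k]))
    return np.array(r)
s=least_squares(res,[.61,-.008,.06,-np.pi/2]);print(s.x.round(4),np.degrees(s.x[3]));print(res(s.x).round(2))
np.save("phone.npy",s.x)
print(arm.get_state()["clock"])
im=cv2.imread("pics/w1.png");im=cv2.resize(im,None,fx=3,fy=3,interpolation=2)
c,M=pose(s.x)
for P in H: 
    q=proj(f1,c+M@P)[0]*3;cv2.circle(im,(int(q[0]),int(q[1])),2,(0,0,255),-1)
cv2.imwrite("pics/ov.png",im[40:640,330:800])
```

```text
[ 0.611  -0.0104  0.0622 -1.5758] -90.28561700959689
[-0.89 -0.84 -0.56  0.94  0.94  0.27  0.13  0.3  -0.2   0.1  -0.27  0.41
 -0.13  0.06 -0.23]
6.675
```

View pics/ov.png

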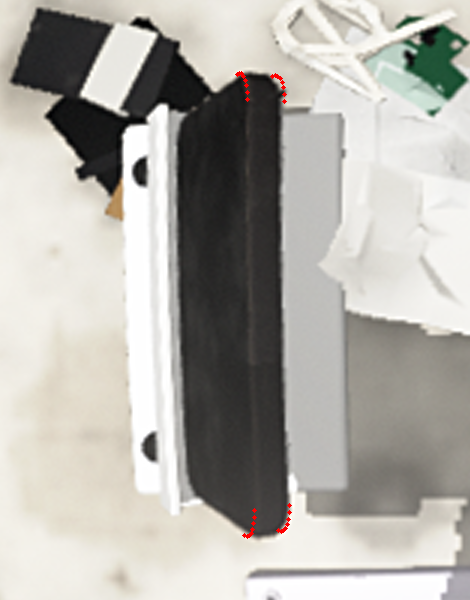

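```bash
cat >> h.py <<'E'
PH=np.array([.611,-.0104,.063]);PYAW=-1.5758
C0=np.array([.4695,-.162,0.]);CYAW=np.radians(1.95)
def cr(v): return C0+R.from_euler('z',CYAW).apply(v)
def st(): 
    s=arm.get_state();print("t",round(s["clock"],2),"pos",s["tool_pos"].round(4),"F",s["wrist_force"].round(1),"w",round(s["gripper_width"],4));return s
E
python3 - <<'E'
from h import *
r,u=toolR(PYAW,1)
arm.move_gripper(.04); 
arm.reach(PH+u*(.159+.11),r.as_quat()); st()
print(arm.line_to(PH+u*(.159+.020),velocity=.1,f_stop=12)); st()
arm.dwell(.1); f=grab("wrist");save(f,"g1");f=grab("scene");save(f,"g1s");f=grab("top");save(f,"g1t")
im=np.hstack([cv2.resize(cv2.imread("pics/g1s.png")[120:220,190:320],None,fx=3,fy=3),cv2.resize(cv2.imread("pics/g1t.png")[100:200,140:270],None,fx=3,fy=3)]);cv2.imwrite("pics/g1m.png",im)
E
```

```text
t 8.53 pos [ 0.6097 -0.1447  0.2957] F [-0.4  0.7 -0.6] w 0.0401
False
t 9.58 pos [ 0.6108 -0.1002  0.2186] F [ 0.5 -0.4  0.7] w 0.0404
```

View pics/g1.png

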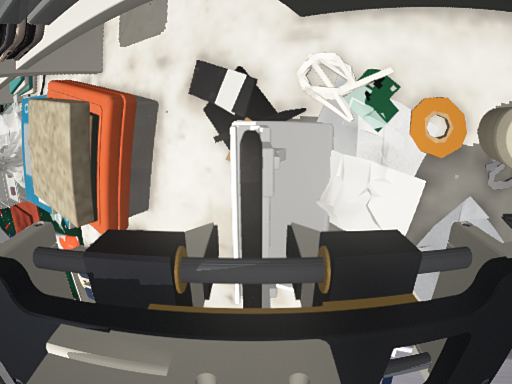

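View pics/g1m.png

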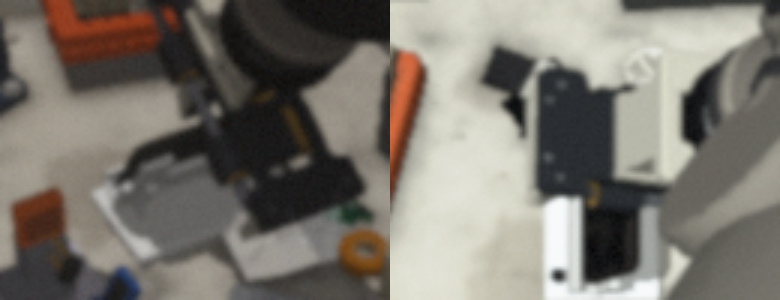

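The phone is edge-on at columns 242–262 in the wrist view. That is midway between the fingers (217/288) and on the camera axis, so I'll grip.

Run:
```python
from h import *
r,u=toolR(PYAW,1)
arm.move_gripper(0.0); st()
arm.line_to(PH+u*(.159+.13),velocity=.12); s=st()
rc,uc=toolR(CYAW,1)
seat=cr([.01368,.005,.0637])
print(seat,planner.inverse_kinematics(seat+uc*(.159+.10),rc.as_quat()))
arm.dwell(.1);f=grab("wrist");save(f,"g2")
```

```text
t 10.43 pos [ 0.6106 -0.0997  0.2181] F [0.2 0.7 1.1] w 0.0092
t 11.49 pos [ 0.6101 -0.1546  0.3125] F [-0.5  0.6 -1.5] w 0.0092
[ 0.48300194 -0.1565374   0.0637    ] [-0.32558098  0.77563342  1.14856056 -0.1786398   1.71062483 -0.33992939]
```

View pics/g2.png

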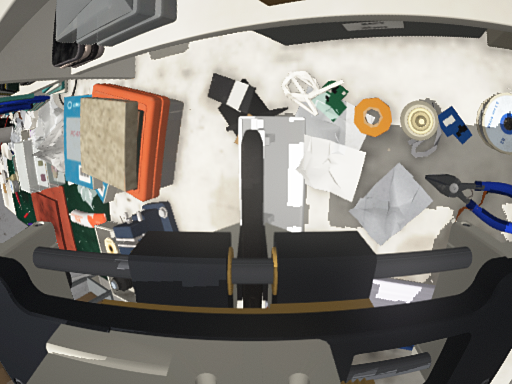

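```bash
cat >> h.py <<'E'
rc,uc=toolR(CYAW,1)
nc=R.from_euler('z',CYAW).apply([-.8660254,0,.5])
def place(up,front=0.,y=.005): return cr([.01368,y,.0637])+nc*front+uc*(.159+.020+up)
E
python3 - <<'E'
from h import *
arm.reach(place(.09,.0015),rc.as_quat()); st()
arm.line_to(place(.025,.0015),velocity=.12); arm.dwell(.1);st()
for n in("wrist","scene","top"): save(grab(n),"p1_"+n)
im=cv2.imread("pics/p1_wrist.png");cv2.imwrite("pics/p1w.png",cv2.resize(im[60:300,130:390],(780,720),interpolation=2)[:600])
im=cv2.imread("pics/p1_scene.png");cv2.imwrite("pics/p1s.png",cv2.resize(im[160:330,150:330],(635,600),interpolation=2))
E
```

```text
t 12.85 pos [ 0.6161 -0.152   0.2973] F [-0.5  0.  -1.4] w 0.0095
t 13.64 pos [ 0.5842 -0.1532  0.2421] F [ 0.6  0.4 -1.2] w 0.0093
```

View pics/p1w.png

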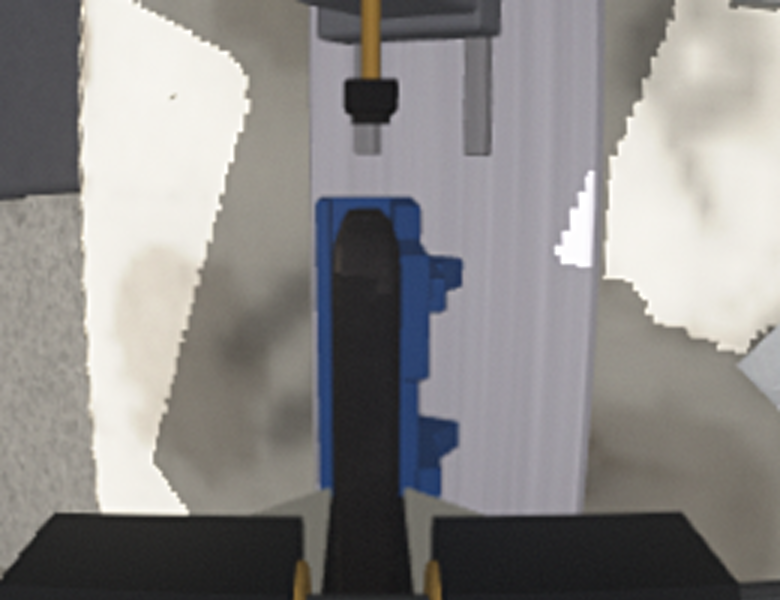

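View pics/p1s.png

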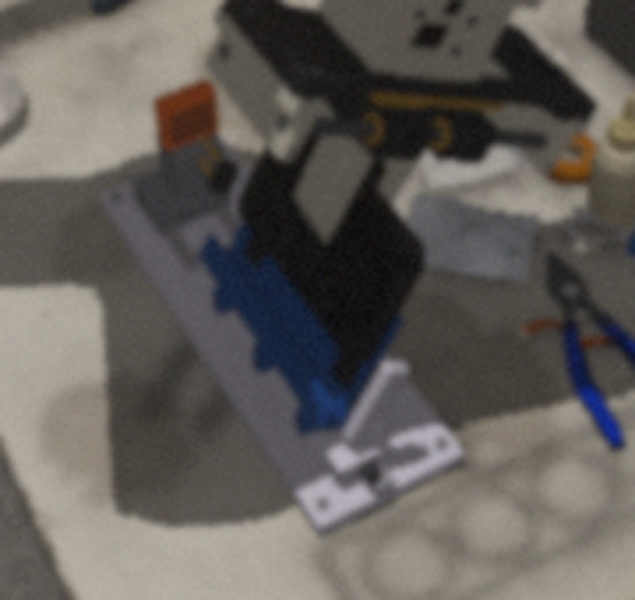

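Run:
```python
from h import *
f=grab("wrist")
a=np.radians(30)
def c(up,front,y): return cr([.5*up-.866*front,y,.03+.866*up+.5*front])
im=f["pixels"][:,:,::-1].copy();im=cv2.resize(im,None,fx=4,fy=4,interpolation=2)
def L(p,q,col):
    P=proj(f,np.array([p,q]))*4+2; cv2.line(im,tuple(int(v) for v in P[0]),tuple(int(v) for v in P[1]),col,1)
L(c(.010,.0145,.0655),c(.010,.0145,0.02),(0,255,255))   # lip top inner
L(c(.058,0,.0655),c(.058,0,.034),(0,255,0))  # ear top front
L(c(.028,0,.034),c(.028,0,-.034),(0,0,255))
L(c(.0,0,.0655),c(0,.0145,.0655),(255,0,255))
cv2.imwrite("pics/p1o.png",im[400:1000,850:1450])
st()
```

```text
t 13.84 pos [ 0.5839 -0.1531  0.2415] F [-0.6 -0.2 -1.6] w 0.0097
```

View pics/p1o.png

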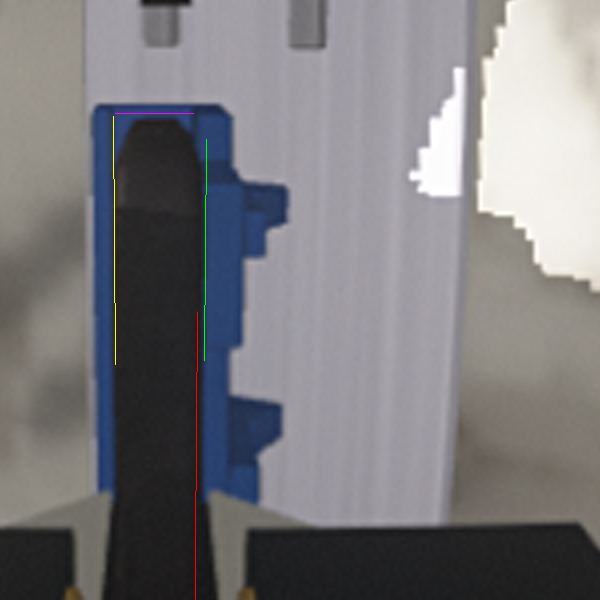

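The model overlay fits the picture: the lip's inner edge is at column 113 and the phone sits inside the slot. The trough end lies about 1.5 mm further along +y than modelled, which I'll correct for. Then I lower until contact.

Run:
```python
from h import *
arm.line_to(place(.008,.0012,.0065),velocity=.05); s0=st()
arm.dwell(.1)
print(arm.line_to(place(-.006,.0012,.0065),velocity=.012,f_stop=3.5)); s=st()
d=s["tool_pos"]-place(0,.0012,.0065); print("up",d@uc,"front",d@nc)
```

```text
t 14.33 pos [ 0.5752 -0.1519  0.226 ] F [ 0.4 -0.8 -2.2] w 0.0096
True
t 15.19 pos [ 0.571  -0.1521  0.2186] F [ 1.8 -0.8  5.2] w 0.0093
up -0.0007873406310794659 front -3.9318106837973464e-05
```

Run:
```python
from h import *
arm.line_to(place(-.0005,.0012,.0065),velocity=.01); arm.dwell(.1); st()
print(arm.line_to(place(-.0005,-.003,.0065),velocity=.01,f_stop=3.5)); s=st()
d=s["tool_pos"]-place(0,0,.0065); print("up",d@uc,"front",d@nc)
for n in("wrist",): save(grab(n),"p2_"+n)
```

```text
t 15.56 pos [ 0.5711 -0.152   0.2186] F [ 0.8 -0.3  0. ] w 0.0097
True
t 15.85 pos [ 0.5724 -0.152   0.2178] F [ 1.7 -0.8  5.4] w 0.0094
up -0.0007968512154275367 front -0.0004350860158867983
```

View pics/p2_wrist.png

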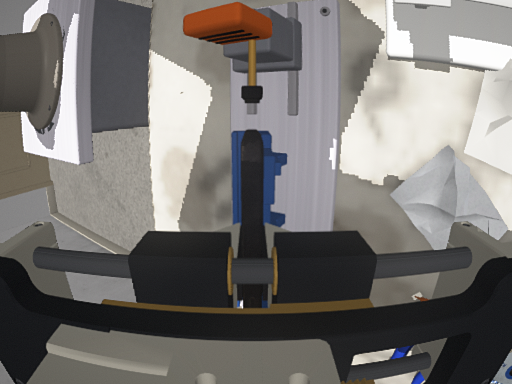

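Run:
```python
from h import *
arm.line_to(place(.0005,-.0003,.0065),velocity=.01); arm.dwell(.15); st()
print(arm.line_to(place(.0005,-.004,.0065),velocity=.01,f_stop=4)); s=st()
d=s["tool_pos"]-place(0,0,.0065); print("up",d@uc,"front",d@nc)
arm.dwell(.1);s=st();F=s["wrist_force"];print(F@uc,F@nc)
```

```text
t 16.39 pos [ 0.5728 -0.1519  0.2187] F [ 0.6  0.  -2.1] w 0.0093
True
t 16.62 pos [ 0.573  -0.1519  0.218 ] F [-0.3  0.7 -0.7] w 0.0094
up -0.00032813660381795796 front -0.0009275233648513682
t 16.72 pos [ 0.5729 -0.1518  0.2176] F [-0.7 -0.6  0.1] w 0.0092
-0.3322994477323335 0.6924804016408563
```

Run:
```python
from h import *
print(arm.line_to(place(.0005,-.004,.0065),velocity=.006,f_stop=5)); s=st()
d=s["tool_pos"]-place(0,0,.0065); print("up",d@uc,"front",d@nc)
arm.dwell(.15);s=st();F=s["wrist_force"];print(F@uc,F@nc)
d=s["tool_pos"]-place(0,0,.0065); print("up",d@uc,"front",d@nc)
```

```text
True
t 17.02 pos [ 0.5733 -0.1519  0.2172] F [ 1.2 -0.7  5.6] w 0.0093
up -0.0008385513786111573 front -0.0014934575657843045
t 17.18 pos [ 0.5733 -0.1519  0.2172] F [ 1.8 -0.   5.3] w 0.0094
5.47323350785649 1.086758443043804
up -0.0008518419621835651 front -0.0014910668065291055
```

Run:
```python
from h import *
arm.line_to(place(.0012,-.0015,.0065),velocity=.01); arm.dwell(.1); st()
print(arm.line_to(place(.0015,-.006,.0065),velocity=.01,f_stop=5)); s=st()
d=s["tool_pos"]-place(0,0,.0065); print("up",d@uc,"front",d@nc)
arm.dwell(.1);s=st();F=s["wrist_force"];print(F@uc,F@nc)
```

```text
t 17.71 pos [ 0.5742 -0.1519  0.2187] F [ 0.2  0.9 -1. ] w 0.0094
True
t 17.97 pos [ 0.5746 -0.1519  0.2179] F [-1.6  0.8  0.2] w 0.0092
up 0.00038483679786510103 front -0.0022757353775413446
t 18.07 pos [ 0.5744 -0.1518  0.2176] F [-0.7  0.7 -0.8] w 0.0094
-1.0601506160371925 0.1724552487894413
```

Run:
```python
from h import *
print(arm.line_to(place(-.004,-.002,.0065),velocity=.01,f_stop=3.5)); s=st()
d=s["tool_pos"]-place(0,0,.0065); print("up",d@uc,"front",d@nc)
arm.move_gripper(.032); st(); arm.dwell(.2)
f=grab("wrist");save(f,"p3_wrist");save(grab("scene"),"p3_scene")
print([(d["point"],d["score"]) for d in finder.place_of("wrist","phone_mid")])
im=np.hstack([cv2.resize(cv2.imread("pics/p3_wrist.png")[80:300,180:330],(400,587)),cv2.resize(cv2.imread("pics/p3_scene.png")[180:320,170:270],(400,560))[:587].copy() if 0 else cv2.resize(cv2.imread("pics/p3_scene.png")[180:320,170:270],(400,587))]);cv2.imwrite("pics/p3.png",im)
```

```text
True
t 18.32 pos [ 0.5739 -0.1518  0.2168] F [1.8 0.1 4.4] w 0.0095
up -0.0008529936373896763 front -0.002285609933343481
t 18.92 pos [ 0.5737 -0.1518  0.2161] F [0.5 0.9 0.8] w 0.0323
[]
```

View pics/p3.png

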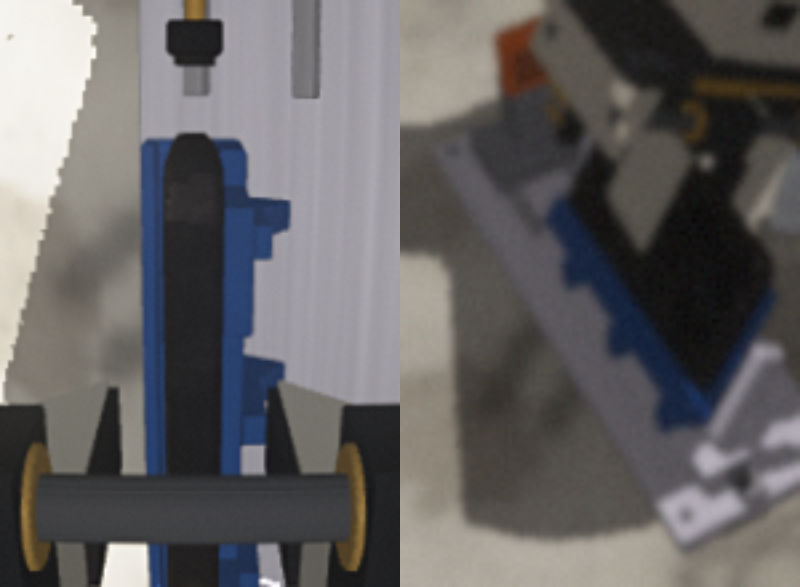

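The phone is free between the fingers, seated parallel in the trough and clear of the head. I'll retract along the slope, then inspect from the front.

Run:
```python
from h import *
import pickle
s=arm.get_state();p=s["tool_pos"]
arm.line_to(p+uc*.10,velocity=.15)
r,u=toolR(-np.pi/2,1,0)
arm.move_gripper(0.0)
arm.reach([.39,-.10,.32],r.as_quat()); arm.dwell(.2);st()
f=grab("wrist");pickle.dump(f,open("w3.pkl","wb"));save(f,"w3")
for o in ["phone_mid","push_fin","contact_head"]:
    print(o,[(np.round(d["point"],1).tolist(),round(d["score"],2),onz(f,d["point"],{'phone_mid':.064,'push_fin':.077}.get(o,0)).round(4)) for d in finder.place_of("wrist",o)][:3])
im=cv2.imread("pics/w3.png");cv2.imwrite("pics/w3b.png",cv2.resize(im[40:170,145:425],(800,371),interpolation=2))
```

```text
t 22.3 pos [ 0.3905 -0.1002  0.3199] F [0.3 0.3 0.1] w 0.0003
phone_mid [([320.9, 89.0], 0.58, array([ 0.4827, -0.1548,  0.064 ]))]
push_fin []
contact_head []
```

View pics/w3b.png

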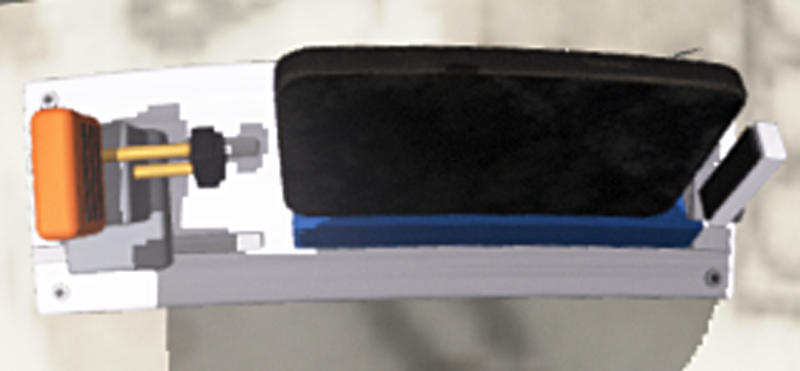

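```bash
cat >> h.py <<'E'
rv,_=toolR(CYAW,1,0)
def fin(y,tip=.068): return cr([.008,y,tip+.178])
E
python3 - <<'E'
from h import *
arm.reach(fin(.16,.13),rv.as_quat()); st()
print(arm.line_to(fin(.16),velocity=.12,f_stop=10)); st()
arm.dwell(.1);save(grab("wrist"),"q1");save(grab("scene"),"q1s")
im=cv2.imread("pics/q1.png");im2=cv2.resize(cv2.imread("pics/q1s.png")[150:300,150:290],(411,384))[:384];cv2.imwrite("pics/q1m.png",np.hstack([im,im2])[:, :800])
E
```

```text
t 23.71 pos [ 0.4719 -0.002   0.308 ] F [-0.6 -0.3 -0. ] w 0.0003
False
t 24.38 pos [ 0.4723 -0.002   0.2464] F [0.4 0.3 0.4] w 0.0007
```

View pics/q1m.png

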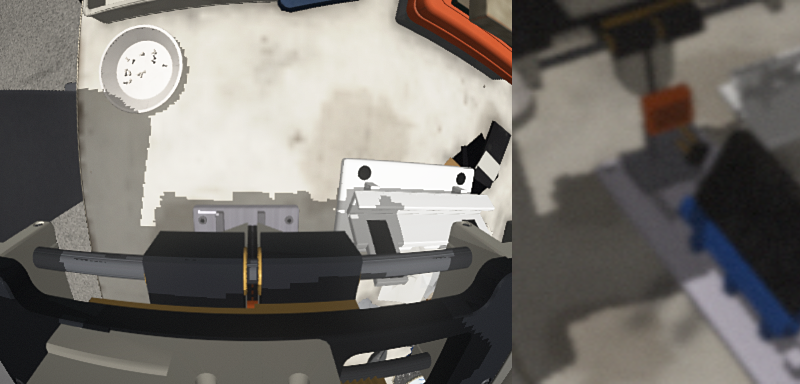

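The closed fingers stand just outside the orange fin (scene inset about (665,90)). First I touch the fin.

Run:
```python
from h import *
ey=R.from_euler('z',CYAW).apply([0,1,0])
def Y(s): return (s["tool_pos"]-C0)@ey
s0=st()
print(arm.line_to(fin(.125),velocity=.015,f_stop=6)); s=st();print(Y(s), s["wrist_force"]@ey)
arm.dwell(.2);s=st();print(Y(s), s["wrist_force"]@ey)
```

```text
t 24.57 pos [ 0.4723 -0.0019  0.2468] F [-0.2 -0.1 -0.3] w 0.0007
True
t 25.89 pos [ 0.4726 -0.0208  0.2457] F [ 0.4  0.7 -0.4] w 0.0006
0.1410597157916526 0.7198572356546216
t 26.09 pos [ 0.4724 -0.0206  0.2454] F [ 0.2 -0.7  0.4] w 0.0003
0.1412502483780397 -0.7215173700387535
```

```bash
cat >> h.py <<'E'
ey=R.from_euler('z',CYAW).apply([0,1,0])
def Y(s): return (s["tool_pos"]-C0)@ey
E
python3 - <<'E'
from h import *
print(arm.line_to(fin(.127),velocity=.010,f_stop=20)); s=st();print(Y(s), s["wrist_force"]@ey)
arm.dwell(.15);s=st();print(Y(s), s["wrist_force"]@ey)
E
```

```text
False
t 27.68 pos [ 0.473  -0.0334  0.2456] F [ 1.2 11.2 -3.5] w 0.0005
0.12839859674649956 11.166901933908468
t 27.82 pos [ 0.4729 -0.0334  0.2455] F [ 2.6 10.4 -2.5] w 0.0004
0.12839373876579696 10.33230434724684
```

Run:
```python
from h import *
for g in (.119,.113,.109):
    b=arm.line_to(fin(g),velocity=.010,f_stop=5); s=st();print(b,Y(s), s["wrist_force"]@ey)
    arm.dwell(.1);s=arm.get_state();print(Y(s), s["wrist_force"]@ey)
    if b: break
```

```text
t 28.77 pos [ 0.4732 -0.0413  0.2455] F [ 2.5 11.5 -2.5] w 0.0006
False 0.12051545082784297 11.400313883746717
0.12049437231818154 11.08879125810392
t 29.62 pos [ 0.4735 -0.0473  0.2456] F [ 1.5 11.5 -1.3] w 0.0001
False 0.11450936377444887 11.433616099431266
0.11451341403727125 11.33165073716341
t 30.27 pos [ 0.4736 -0.0509  0.2455] F [ 2.3 14.7 -1.6] w 0.0001
False 0.11090547701291964 14.608704225528522
0.11090874835475761 12.903279624531761
```

```bash
cat >> h.py <<'E'
def avg(n=12):
    F=[];P=[]
    for _ in range(n):
        arm.dwell(.02);s=arm.get_state();F.append(s["wrist_force"]@ey);P.append(Y(s))
    return np.mean(F),np.mean(P)*1000,s["clock"]
E
python3 - <<'E'
from h import *
print(avg())
for g in (.1083,.1076,.1069):
    arm.line_to(fin(g),velocity=.006); a=avg(10);print(g,a,"lag",a[1]-g*1000)
    if a[0]>15.5: break
save(grab("scene"),"r1")
f=grab("wrist");save(f,"r1w")
E
```

```text
(np.float64(14.101400597146515), np.float64(110.91306089289382), 30.575)
0.1083 (np.float64(16.067343814063808), np.float64(110.43065351918007), 31.0083) lag 2.130653519180072
```

Run:
```python
import cv2,numpy as np
a=cv2.resize(cv2.imread("pics/r1.png")[170:320,165:300],(540,600),interpolation=2);cv2.imwrite("pics/r1m.png",a)
```

```text
(no output)
```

View pics/r1m.png

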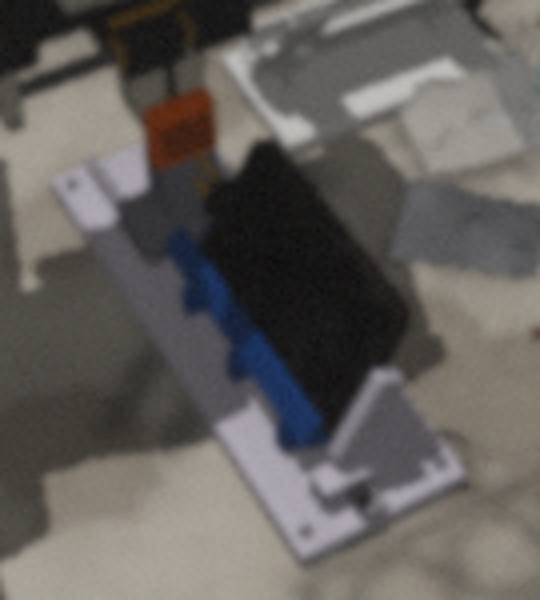

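Run:
```python
from h import *
print(avg(20))
arm.line_to(fin(.1079),velocity=.006); a=avg(20);print(a,a[1]-107.9)
```

```text
(np.float64(15.832978363054952), np.float64(110.42878630808528), 31.4417)
(np.float64(17.023051832375703), np.float64(110.17934717964413), 32.025) 2.2793471796441196
```

The phone is now against the white stop (around (345,410) in the crop). The force rose about 4 N/mm to 17.0 N total. Less the 11 N drag, that leaves about 6 N on the head. I'll withdraw straight back and look.

Run:
```python
from h import *
import pickle
arm.line_to(fin(.14),velocity=.03); st()
arm.line_to(fin(.16),velocity=.1)
arm.line_to(fin(.16,.14),velocity=.15)
r,u=toolR(-np.pi/2,1,0)
arm.reach([.39,-.10,.32],r.as_quat()); arm.dwell(.2);st()
f=grab("wrist");pickle.dump(f,open("w4.pkl","wb"));save(f,"w4");save(grab("top"),"w4t");save(grab("scene"),"w4s")
im=cv2.imread("pics/w4.png");cv2.imwrite("pics/w4b.png",cv2.resize(im[40:170,145:425],(800,371),interpolation=2))
st()
```

```text
t 33.24 pos [ 0.4728 -0.0219  0.246 ] F [-0.   0.4  0.1] w 0.0003
t 35.63 pos [ 0.3902 -0.0998  0.3199] F [-0.3  0.1  0.1] w 0.0007
t 35.78 pos [ 0.3901 -0.0998  0.32  ] F [-0.4 -0.4 -0.1] w 0.0004
```

View pics/w4b.png

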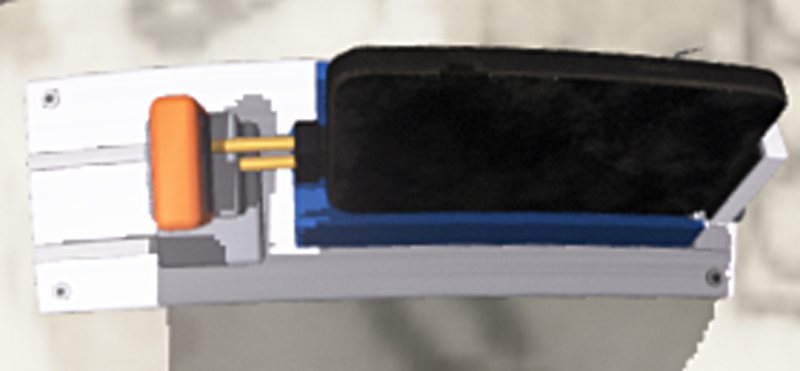

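View pics/w4t.png

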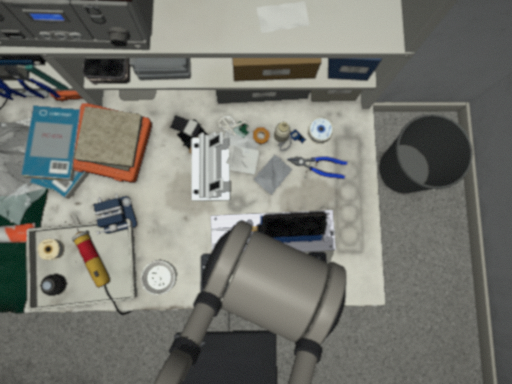

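The phone leans in the trough with its screen outwards, between the head (about (312,150)) and the stop (about (750,180)). Nothing else has moved, and the robot is clear. I'll hand the job in.

Run:
```python
from h import *
arm.job_done(); st()
```

```text
the job is handed in; nothing more can be done
the job is handed in; nothing more can be done
```

The phone is in the test cradle, leaning on its back with the screen outwards, and pressed against the end stop with an estimated 6 N. I handed the job in at about 36 s; no verdict is reported.

**Placing:** I gripped the phone by its upper edge and lowered it until I felt the trough floor. I then moved it back and let go with its middle an estimated 5 mm along +y of the seat point. Pressing it into the back gave no clear contact force, because sensor noise and small arm position errors of about 0.5 mm triggered the stops early. In the pictures it sits parallel in the trough.

**Pressing:** I pushed the fin with shut fingers. The push force was about 11 N while the carriage slid. At the stop it rose by about 4 N/mm, roughly the spring's 3 N/mm, to an averaged 17.0 N. The 6 N is that reading less the 11 N drag, so it could be off by about 0.5–1 N. I could not measure the head force directly. One disagreement: the push readings did not clearly show the extra 1–2 N expected while the phone slid.

**Last checks:** After I withdrew, the pictures showed the phone between the contact head and the end stop. The other things on the bench looked undisturbed, and the gripper was clear with a wrist force of about 0 N.

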